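# Hang the sample bin back on the louvered rack

## Task

The cupping is over: hang the blue sample bin back on the top rail of the louvered rack, at the place marked by the green tag. Lift it by its handle over the rail and lower it so that its rear lip catches behind the rail and it hangs about level and squarely by itself, then let go. Leave the black bin hanging where it is, and do not push the bowls or the scoop about.

Things in the scene. Friction and masses are not known exactly. Their poses are not given: they have to be found in the camera images.
- bin_grip (a point): Centre of the wooden handle fin of the loose blue bin, half-way along it, 95 mm above the bin's underside. The fin stands upright over the bin's middle: 60 mm long (x), 12 mm thick (y), from the rim (70 mm above the underside) to 115 mm. z is up; +x points to the rear of the bin, where its lip is
- bin_slot (a point): Hanging slot of the blue bin, same axes as bin_grip, 58 mm behind (+x) and 29 mm below it. A flange 4 mm thick, as wide as the bin, reaches 20 mm back from the rear rim to a 4 mm thick lip turned down 20 mm below the flange's underside. The slot between rear wall and lip is 16 mm wide and open below; this point is mid-slot, level with the flange's underside, which rests on the rail
- tag: Green tag, 60 mm wide, at the back of the rack behind the free place on its top rail (left or right half). Its origin lies 34 mm in front of the plastic: at the top edge of the rail, mid-thickness, middle of the free place, 170 mm above the counter. x points into the rack (away from its front), y along the rail, z up. The tag rises 16 mm above the rail. Hung well, bin_slot is at this origin, give or take 5 mm play
- rack: Grey rack fixed to the counter, 360 mm long (y), 172 mm high. Origin on the counter under the middle of the top rail, front is -x. Top rail: upright aluminium strip 6 mm thick; behind it an open pocket 33 mm wide, 32 mm deep, then the back sheet. 46 to 70 mm below the rail's top a strip 5 mm proud of the rail, with a sloped lead-in, bears on the rear wall of a hung bin. Places 85 mm either side of the middle
- black_bin: Black sample bin of the same shape and size, loose, already hanging on the other half of the top rail, 170 mm from the tag's origin. Origin at its slot, in the plane of its underside (105 mm above the counter as it hangs); the box reaches 108 mm in front of it, and its handle's top is 115 mm above it. Leave it hanging
- blue_bin: The loose blue sample bin standing on the counter: open plastic box 100 mm deep (x) x 90 mm wide (y) x 70 mm high, 4 mm walls, 0.18 to 0.35 kg. Origin under the middle of the box, 95 mm below bin_grip, same axes. Hung, it leans at most about 5 degrees nose down
- bowl_a: White cupping bowl, 90 mm across, 58 mm high, standing on the counter; origin under its centre. A bystander
- bowl_b: White cupping bowl, 90 mm across, 58 mm high, standing on the counter; origin under its centre. A bystander
- bowl_c: White cupping bowl, 90 mm across, 58 mm high, standing on the counter; origin under its centre. A bystander
- bowl_d: White cupping bowl, 90 mm across, 58 mm high, standing on the counter; origin under its centre. A bystander
- bowl_e: White cupping bowl, 90 mm across, 58 mm high, standing on the counter; origin under its centre. A bystander
- scoop: Black flat sample scoop, 170 x 100 x 35 mm, lying on the counter; origin under its centre. A bystander

How it is judged:
At the end, for the whole second after the job is handed in: The blue bin hangs released and at rest on the top rail by its lip: slot point within 12 mm of the rail's mid-plane, within 35 mm of the tag's middle along the rail, flange within 8 mm of the rail's top edge in height, tilted less than 0.2 rad, square to the rail within 0.2 rad (x of bin_slot in the frame of tag between -0.012 and 0.012 m and y of bin_slot in the frame of tag between -0.035 and 0.035 m and z of bin_slot in the frame of tag between -0.008 and 0.008 m and angle between bin_slot's own z axis and vertical below 0.2 rad and angle between the x axis of bin_slot and the x axis of tag, either way round below 0.2 rad and contact force between blue_bin and rack above 0.3 N and linear speed of blue_bin below 0.02 m/s and angular speed of blue_bin below 0.2 rad/s); the robot touches nothing.
It fails at once if the black bin that already hangs on the rail is shifted by more than 40 mm or knocked off (distance of black_bin from where it was at the start of the episode above 0.04 m).
It fails at once if a bowl or the scoop is pushed by more than 40 mm (distance of any of bowl_a, bowl_b, bowl_c, bowl_d, bowl_e, scoop from where it was at the start of the episode above 0.04 m).
It also fails if it takes over 48 s, if anything falls off the work surface, if the arm or the gripper's body presses on something with over 40 N, if the wrist force passes 120 N, or if a joint passes its speed limit or range.

## Robot

A 6-joint arm with a two-finger parallel gripper is mounted at the origin on the work surface. World frame = base frame: x ahead of the robot, y to its left, z up, the work surface at z = 0. Lengths are in m, angles in rad, forces in N, time in s.
With the tool pointing down it reaches from about 0.35 to 0.775 m from the base axis. Payload 7.3 kg.
Tool frame: the origin (TCP) lies at the very end of the fingers, on their centre line; the grasp point (between the pads) lies arm.grasp_offset behind it (arm.grasp_offset is the distance from the TCP to the grasp point, in m); z points along the fingers, y is the direction in which the jaws open and shut (so a half turn about z gives the same grasp; the last joint's range is limited). The gripper opens to 92 mm and grips with 3 to 60 N. Pads are 19 mm wide; open, the fingers measure 130 mm over their backs; the gripper's body (75 mm by 190 mm) begins 47 mm behind the grasp point.
Start: joints at [-1.264, 0.342, 1.524, -0, 1.275, -0.146], TCP at [0.23, -0.472, 0.227] pointing down, gripper open.
Joint ranges: [-2.53, 2.53], [-0.77, 2.02], [0.04, 2.7], [-1, 4.14], [0.28, 2.66], [-3.11, 3.11]. Speed limits (rad/s): [2.57, 2.57, 3.14, 3.14, 3.14, 3.14].

## Interface

Orientations are given as a rotation vector (axis times angle).
In Python, from workcell import get_obs, imaging, order, arm gives the robot as it stands. The module is installed in compiled form; this text tells all that it offers.
- The arm moves only by the tool carry_out, never from a script. Its argument "plan" is a list that holds one entry, the list of rows, each a list of 5 numbers: the finger opening in m, from 0 to 0.0918, then the shift along the tool's x, y, z in m, then the turn about the tool's z in degrees. In form: [[[fingers, tx, ty, tz, yaw], ...]]. A call has 1 to 10 rows; each row is the pose to reach, as a shift and turn from the pose commanded when the call began, along the tool's axes at that moment; what a row does not reach only later rows make up. A row lasts 1/8 s, in which the tool goes at most 62.5 mm and 10.7 degrees, less where a joint would pass 70% of its speed; a pose out of reach is approached as far as the arm can. A call with a gripper value outside its range is refused whole. The fingers move at their own pace and stop on an object; the grip force is fixed at half the most. Time passes only in rows, so rows that repeat a pose let the fingers close. It gives the time, the measured TCP pose, the force and the opening at its end, in the units of the state.
- get_obs(): the state, without advancing time (a new reading comes with each control period).
- imaging.snapshot(name): name is "scene" or "top"; returns the picture (400x640x3 uint8, red, green, blue); there is no depth.
- imaging.get_calibration(name): a dict with "intrinsics" (3x3 intrinsics, pixels), "distortion" ([k1, k2, p1, p2, k3] as OpenCV has them; the pictures are not rectified), "rvec" (rotation vector, rad) and "tvec" (3), from world to camera coordinates, as OpenCV has them. Camera axes: x right, y down, z forward; pixel columns grow to the right and rows downward; lengths in m; the calibration is good to about 2 mm. A picture is of the moment at which its call begins. get_calibration takes no time and is no camera call.
- order.hand_in(): hands the job in, once; it reports no verdict.
The state is a dict: "time": time; "qpos": joint angles; "joint_velocities": joint speeds; "joint_efforts": joint torques, N m; "position": TCP position; "eef_rot": TCP orientation; "force": force on the tool from outside, world axes, zero at the start; "torque": the same for the moment, N m; "opening": finger opening in m.
Only numpy, scipy, OpenCV 4.12 (cv2) and the standard library are available. Lean on these libraries where they do the work, as an engineer would, in place of code of your own. Each camera call takes 0.05 s, during which the arm holds its last target. There are 200 camera calls.

## Working session

There is one attempt and no reset: what is moved stays moved. The work goes in short steps, Python scripts to look and compute and a tool call to move; the robot and the scene stay as the last step left them, time stands still between calls to the robot, and variables do not carry over. Pictures are saved under pics/ and viewed, about 8 in all and at most 12, crops included, and the job is handed in when it is done.

Besides the shell and the picture viewer there is one more tool, called as name(argument=value, ...), one argument or row to a line, values as JSON. carry_out: Moves the arm, as the interface text tells. Its arguments: {"type":"object","properties":{"plan":{"type":"array"}},"required":["plan"]}

```bash
mkdir -p pics; cat > h.py <<'E'
import numpy as np, cv2
from workcell import get_obs, imaging, order, arm
def snap(n,f):
    im=imaging.snapshot(n); cv2.imwrite('pics/'+f,im[:,:,::-1]); return im
def cal(n):
    c=imaging.get_calibration(n); return [np.array(c[k],float) for k in("intrinsics","distortion","rvec","tvec")]
def ray(n,px):
    K,d,r,t=cal(n); R=cv2.Rodrigues(r)[0]; u=cv2.undistortPoints(np.array([[px]],float),K,d)[0,0]
    return -R.T@t.ravel(), R.T@np.array([u[0],u[1],1])
def atz(n,px,z):
    o,v=ray(n,px); return o+v*(z-o[2])/v[2]
def proj(n,P):
    K,d,r,t=cal(n); return cv2.projectPoints(np.array(P,float).reshape(-1,3),r,t,K,d)[0][:,0]
E
python3 - <<'E'
from h import *
snap('scene','s0.png');snap('top','t0.png')
for n in('scene','top'):print(ray(n,(320,200)))
print(get_obs(),arm.grasp_offset)
E
```

```text
(array([1.47451292, 0.43597187, 1.4490914 ]), array([-0.57224813, -0.22800806, -0.78778645]))
(array([0.22469698, 0.01646137, 1.55614249]), array([ 0.17798519,  0.02104375, -0.98388442]))
{'time': 0.1, 'qpos': array([-1.26395571e+00,  3.42639250e-01,  1.52491049e+00, -2.82805739e-05,
        1.27539585e+00, -1.45984753e-01]), 'joint_velocities': array([ 0.00093827, -0.00367631, -0.00232229, -0.00183565,  0.00090783,
        0.00058131]), 'joint_efforts': array([ 1.64388504e-03, -4.32004559e+01, -2.44694728e+01,  7.18925754e-02,
        5.26019465e-02, -7.40403289e-05]), 'position': array([ 0.22960165, -0.47173299,  0.22612546]), 'eef_rot': array([-3.06009784e+00, -7.04945201e-01,  2.13001864e-04]), 'force': array([-0.36781865, -0.37116797, -0.59646734]), 'torque': array([-0.00414785,  0.00429614,  0.01567501]), 'opening': 0.09176491172929284} 0.0188
```

View pics/s0.png

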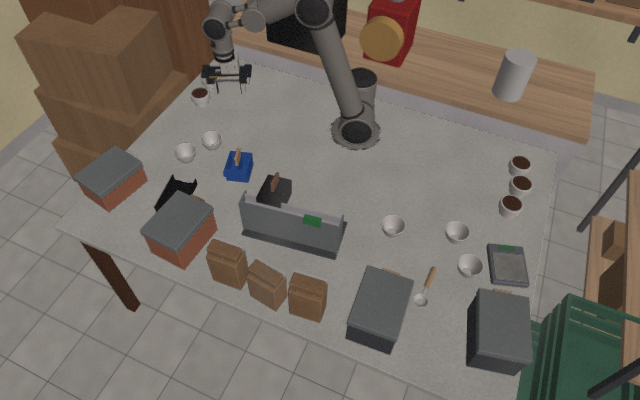

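View pics/t0.png

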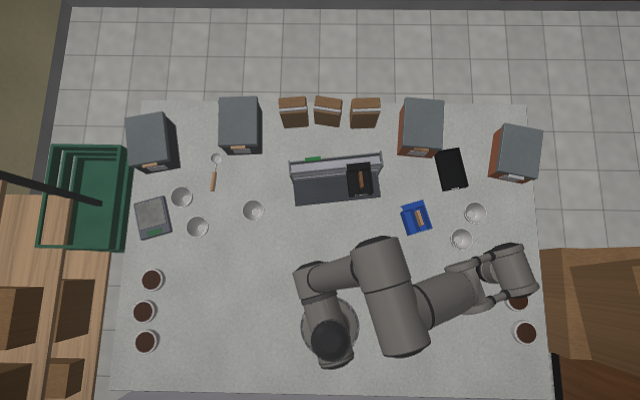

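The scene view shows the blue bin at about (238,165), the black bin at (273,190), the rack around (293,225) and the tag at (312,221). In the top view the blue bin is at (416,217), the rack spans (290–383,155–205) and the tag is at (312,159). I'll zoom in for exact pixels.

```bash
python3 - <<'E'
import cv2,numpy as np
s=cv2.imread('pics/s0.png');t=cv2.imread('pics/t0.png')
def c(im,x,y,w,h,k):return cv2.resize(im[y:y+h,x:x+w],None,fx=k,fy=k,interpolation=cv2.INTER_CUBIC)
a=c(t,280,140,160,100,5)      # 800x500
cv2.imwrite('pics/a.png',a)
b=c(s,215,140,140,120,5)  # 700x600
cv2.imwrite('pics/b.png',b)
E
```

```text
(no output)
```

View pics/a.png

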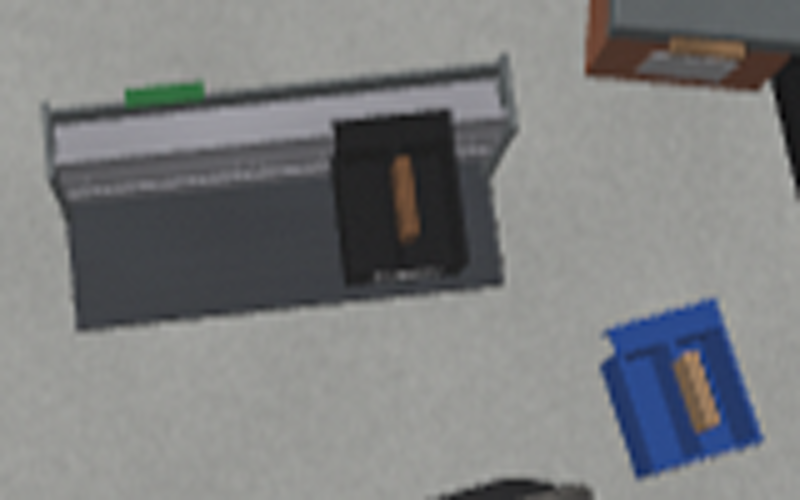

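View pics/b.png

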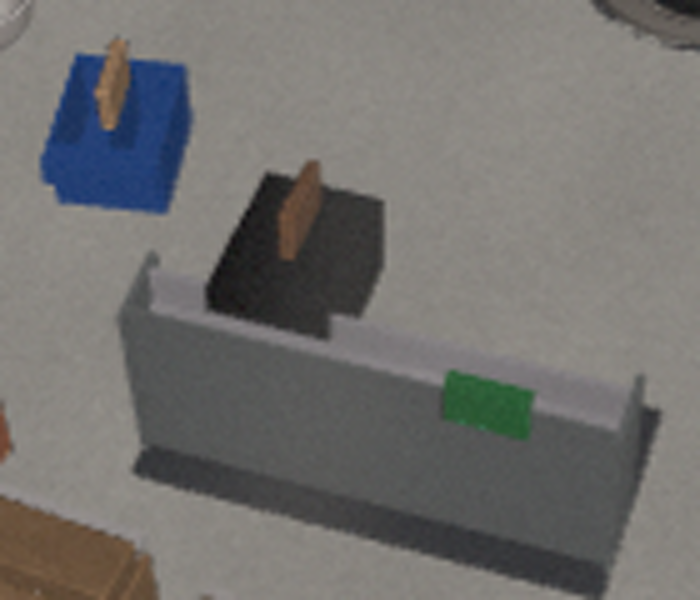

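The crops show the tag's top edge at top-crop (125,92)–(203,83) and scene-crop (446,371)–(533,388), plus the blue flange and rim corners. I'll fit planar poses to these points and overlay the models.

```bash
cat > fit.py <<'E'
from h import *
from scipy.optimize import least_squares
up=lambda p,o:(np.array(p,float)+.5)/5-.5+np.array(o)
T=(280,140);S=(215,140)
def world(q,P): 
    c,s=np.cos(q[2]),np.sin(q[2]);P=np.array(P,float)
    return np.c_[q[0]+c*P[:,0]-s*P[:,1],q[1]+s*P[:,0]+c*P[:,1],P[:,2]]
def fit(obs,q0):
    def f(q):
        r=[]
        for n,P,px in obs:r+=list((proj(n,world(q,[P]))[0]-px))
        return np.array(r)
    s=least_squares(f,q0,loss='soft_l1');print(np.round(s.x,4));print(np.round(f(s.x).reshape(-1,2),1).tolist());return s.x
t=lambda P,p:('top',P,up(p,T)); s=lambda P,p:('scene',P,up(p,S))
# tag frame (origin on counter under tag origin)
tag=[t((.035,.03,.186),(125,92)),t((.035,-.03,.186),(203,83)),s((.037,-.03,.186),(446,371)),s((.037,.03,.186),(533,388))]
E
python3 - <<'E'
from fit import *
print(atz('top',up((78,328),T),0),atz('top',up((502,285),T),0))
qt=fit(tag,[.65,.1,0.1])
b=[t((.07,.045,.07),(605,332)),t((.07,-.045,.07),(715,300)),t((-.05,-.045,.07),(762,440)),t((-.05,.045,0),(638,477)),
 s((-.05,.045,.07),(188,65)),s((-.05,-.045,.07),(78,55))]
qb=fit(b,[.5,-.3,.2])
def draw(im,n,q,P,col,o):
    p=(proj(n,world(q,P))-o+.5)*5
    cv2.polylines(im,[np.round(p*8).astype(int)],False,col,1,cv2.LINE_AA,3)
box=lambda x0,x1,y0,y1,z:[(x0,y0,z),(x1,y0,z),(x1,y1,z),(x0,y1,z),(x0,y0,z)]
fin=[(-.03,-.006,.115),(.03,-.006,.115),(.03,.006,.115),(-.03,.006,.115),(-.03,-.006,.115),(-.03,-.006,.07),(.03,-.006,.07),(.03,-.006,.115)]
ims=[]
for n,f,o in(('top','a',T),('scene','b',S)):
    im=cv2.imread(f'pics/{f}.png')
    draw(im,n,qb,box(-.05,.07,-.045,.045,.07),(0,255,255),o);draw(im,n,qb,fin,(0,255,255),o);draw(im,n,qb,box(-.05,.05,-.045,.045,0),(255,255,0),o)
    draw(im,n,qt,box(-.003,.003,.095,-.265,.170),(0,0,255),o);draw(im,n,qt,box(.033,.037,-.03,.03,.186),(0,0,255),o)
    B=np.array(qt); B=world(qt,[(0,-.17,0)])[0];B=(B[0],B[1],qt[2])
    mv=lambda L:[(x-.058,y,z+.105) for x,y,z in L]
    draw(im,n,B,mv(fin),(255,0,255),o);draw(im,n,B,mv(box(-.05,.07,-.045,.045,.07)),(255,0,255),o)
    ims.append(im)
ims[0]=np.vstack([ims[0],np.zeros((100,800,3),np.uint8)])
cv2.imwrite('pics/ov.png',np.hstack([cv2.resize(ims[0],(800,600))[:,:,:]]))
cv2.imwrite('pics/ov.png',ims[0]);cv2.imwrite('pics/ovs.png',ims[1])
E
```

```text
[0.48244305 0.15346335 0.        ] [ 0.52455687 -0.20230849  0.        ]
[0.5977 0.0711 0.1499]
[[0.2, 1.4], [0.4, 1.1], [-0.0, 1.5], [-0.0, 2.1]]
[ 0.4235 -0.3388  0.3032]
[[0.2, -0.7], [-0.4, -0.6], [0.2, 0.1], [-0.3, 0.7], [-0.1, -0.4], [0.0, -0.4]]
```

View pics/ov.png

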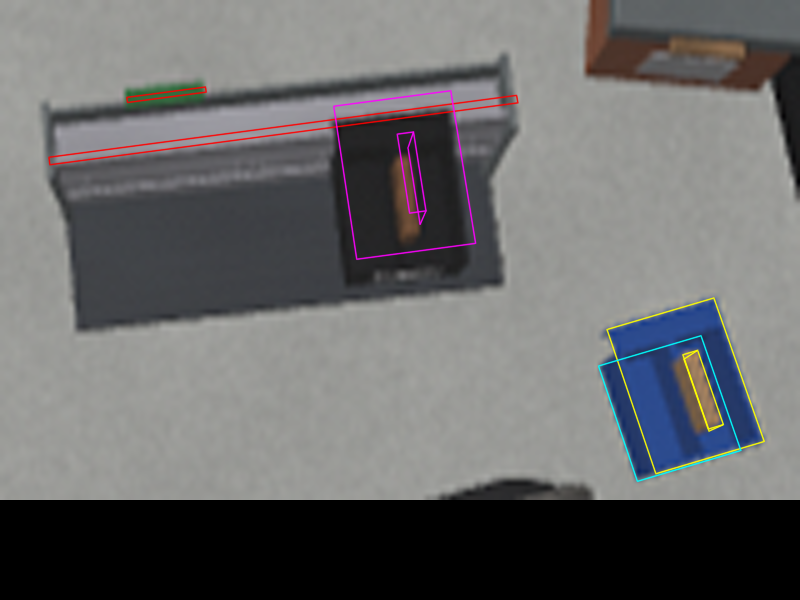

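View pics/ovs.png

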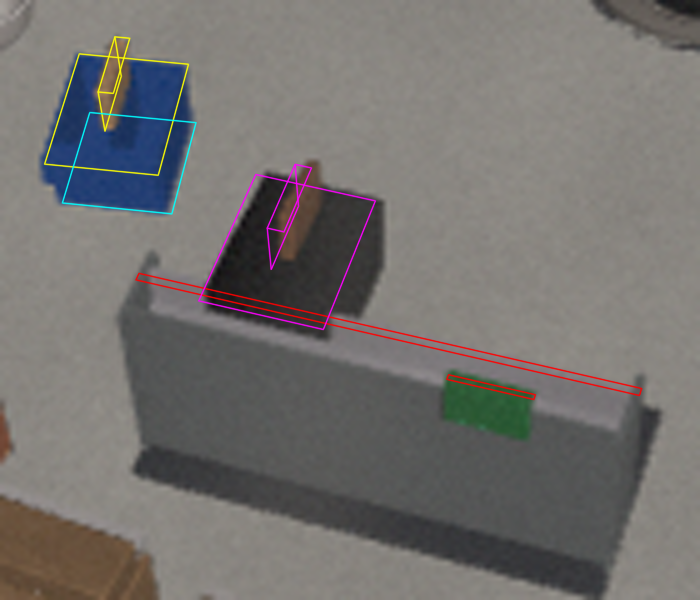

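The blue bin fit is within 0.7 px. The tag and rack fit disagrees: the yaw should be about 0.118 and the assumed tag height looks off. I'll refit the rack jointly with the black bin, leaving tag height free.

```bash
cat > rk.py <<'E'
from fit import *
def mk(q):
    # q: tag x,y,yaw, tag top z, bin dy, bin pitch(nose down)
    W=lambda P:world(q[:3],[P])[0]
    def B(P): # P in bin frame rel. origin under box
        x,z=P[0]-.058,P[2]-.066; c,s=np.cos(q[5]),np.sin(q[5])
        return W((x*c-z*s,-.17+q[4]+P[1],.170+x*s+z*c))
    return W,B
def res(q):
    W,B=mk(q);r=[]
    def a(n,X,p,o,w=1):r.extend(w*(proj(n,X)[0]-up(p,o)))
    a('top',W((.034,.03,q[3])),(125,92),T);a('top',W((.034,-.03,q[3])),(203,83),T)
    a('scene',W((.036,-.03,q[3])),(446,371),S);a('scene',W((.036,.03,q[3])),(533,388),S)
    a('top',B((.07,.045,.07)),(333,123),T);a('top',B((.07,-.045,.07)),(450,110),T)
    a('scene',B((-.05,.045,.07)),(384,201),S);a('scene',B((-.05,-.045,.07)),(268,173),S)
    a('top',B((-.05,.045,.0)),(346,286),T)
    r+=[30*(q[2]-.118)/.3,(q[3]-.186)/.01,q[4]/.005,q[5]/.05]
    return np.array(r)
E
python3 - <<'E'
from rk import *
s=least_squares(res,[.6,.07,.118,.186,0,.02],loss='soft_l1');q=s.x
print(np.round(q,4));print(np.round(res(q)[:-4].reshape(-1,2),1).tolist(),res(q)[-4:])
# rail edge check in top view: predicted ends of rail top, crop coords
W,B=mk(q);n='top'
for P in[(-.003,.095,.17),(-.003,-.265,.17),(.036,.095,.172),(.036,-.265,.172)]:print(P,np.round((proj(n,W(P))[0]-T+.5)*5),np.round((proj('scene',W(P))[0]-S+.5)*5))
E
```

```text
[ 5.969e-01  7.250e-02  1.109e-01  1.950e-01 -1.000e-04  2.590e-02]
[[0.1, 0.8], [0.4, 1.1], [0.2, -0.8], [0.1, 0.4], [-0.1, -2.1], [-0.0, -1.7], [0.1, -0.3], [-0.2, -0.7], [-0.5, -0.7]] [-0.71075538  0.90165419 -0.01268776  0.51771314]
(-0.003, 0.095, 0.17) [ 47. 161.] [642. 392.]
(-0.003, -0.265, 0.17) [517. 116.] [147. 262.]
(0.036, 0.095, 0.172) [ 43. 111.] [627. 436.]
(0.036, -0.265, 0.172) [511.  67.] [124. 302.]
```

```bash
cat > mv.py <<'E'
from h import *
def show(): o=get_obs();print(round(o['time'],2),np.round(o['position'],4),'yaw',round(yaw(o),4),'F',np.round(o['force'],1),'open',round(o['opening'],4))
def yaw(o): R=cv2.Rodrigues(np.array(o['eef_rot']))[0];return np.arctan2(R[1,0],R[0,0])
def go(p,y):
    o=get_obs();R=cv2.Rodrigues(np.array(o['eef_rot']))[0]
    d=R.T@(np.array(p)-o['position']);print('shift',np.round(d,4),'yaw',round(np.degrees(yaw(o)-y),2));
E
python3 -c "
from mv import *
show();go((.4235,-.3388,.18),.3032)"
```

```text
0.1 [ 0.2296 -0.4717  0.2261] yaw 0.4528 F [-0.4 -0.4 -0.6] open 0.0918
shift [ 0.2325 -0.0346  0.0462] yaw 8.57
```

carry_out(
  plan=[
    [[0.0918, 0.05, -0.007, 0, 2], [0.0918, 0.1, -0.015, 0, 4], [0.0918, 0.15, -0.022, 0.01, 6], [0.0918, 0.2, -0.03, 0.03, 8.57], [0.0918, 0.2325, -0.0346, 0.046, 8.57], [0.0918, 0.2325, -0.0346, 0.046, 8.57], [0.0918, 0.2325, -0.0346, 0.046, 8.57], [0.0918, 0.2325, -0.0346, 0.046, 8.57]],
  ],
)

```text
time: 1.1
position: [0.423, -0.3402, 0.1813]
eef_rot: [3.105, 0.472, 0.001]
force: [-0.1, 0.4, -0.1]
opening: 0.0915
```

```bash
python3 - <<'E'
from mv import *
show();go((.4235,-.3388,.080),.3032)
s=snap('scene','s1.png');t=snap('top','t1.png')
c=lambda im,x,y,w,h:cv2.resize(im[y:y+h,x:x+w,::-1],None,fx=5,fy=5,interpolation=cv2.INTER_CUBIC)
cv2.imwrite('pics/g.png',np.hstack([c(s,200,100,80,90),c(t,375,175,80,90)]))
print(proj('scene',[(.4235,-.3388,.18),(.4235,-.3388,.115)]))
E
```

```text
1.1 [ 0.423  -0.3402  0.1813] yaw 0.3018 F [-0.1  0.4 -0.1] open 0.0915
shift [ 0.0009 -0.0013  0.1013] yaw -0.08
[[235.28675362 140.47845463]
 [237.23315527 152.36307676]]
```

View pics/g.png

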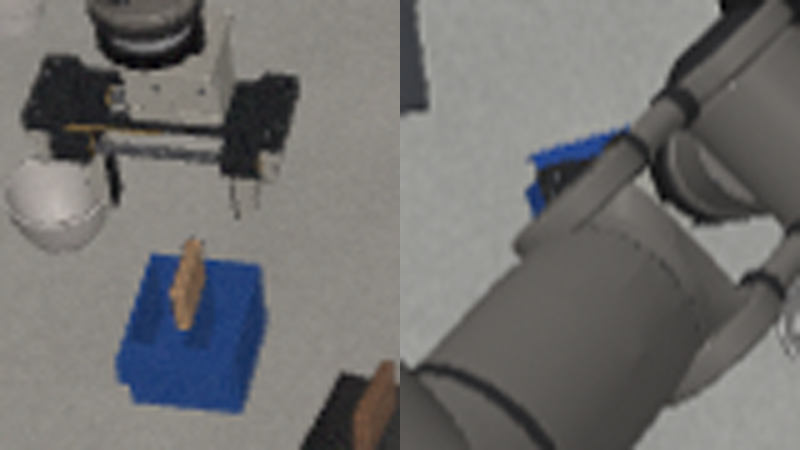

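The gripper is centred over the fin (scene crop: fin at (188,285), fingers at about (115,185) and (245,195)). The bowls are lower than the fingertips, so it is clear to descend and grasp.

carry_out(
  plan=[
    [[0.0918, 0.001, -0.001, 0.05, 0], [0.0918, 0.001, -0.001, 0.09, 0], [0.0918, 0.001, -0.001, 0.102, 0], [0.0918, 0.001, -0.001, 0.102, 0], [0.0, 0.001, -0.001, 0.102, 0], [0.0, 0.001, -0.001, 0.102, 0], [0.0, 0.001, -0.001, 0.102, 0], [0.0, 0.001, -0.001, 0.102, 0], [0.0, 0.001, -0.001, 0.102, 0], [0.0, 0.001, -0.001, 0.102, 0]],
  ],
)

```text
time: 2.45
position: [0.4243, -0.338, 0.0787]
eef_rot: [3.106, 0.474, -0.0]
force: [0.6, -0.2, 0.3]
opening: 0.0362
```

carry_out(
  plan=[
    [[0.0, 0, 0, 0, 0], [0.0, 0, 0, 0, 0], [0.0, 0, 0, 0, 0], [0.0, 0, 0, 0, 0], [0.0, 0, 0, 0, 0], [0.0, 0, 0, 0, 0]],
  ],
)

```text
time: 3.2
position: [0.4242, -0.3378, 0.0785]
eef_rot: [-3.105, -0.475, 0.001]
force: [-0.1, 0.4, -3.0]
opening: 0.0118
```

carry_out(
  plan=[
    [[0.0, 0, 0, -0.02, 0], [0.0, 0, 0, -0.06, 0], [0.0, 0, 0, -0.11, 0], [0.0, 0, 0, -0.16, 0], [0.0, 0, 0, -0.21, 0], [0.0, 0, 0, -0.25, 0], [0.0, 0, 0, -0.26, 0], [0.0, 0, 0, -0.26, 0]],
  ],
)

```text
time: 4.2
position: [0.4241, -0.3378, 0.3378]
eef_rot: [-3.105, -0.474, 0.001]
force: [-0.9, 0.6, -3.5]
opening: 0.0117
```

```bash
python3 -c "
from mv import *
show();go((.535,.066,.338),.113)"
```

```text
4.2 [ 0.4241 -0.3378  0.3378] yaw 0.3032 F [-0.9  0.6 -3.5] open 0.0117
shift [ 0.2264 -0.3523 -0.    ] yaw 10.9
```

carry_out(
  plan=[
    [[0.0, 0.016, -0.025, 0, 0], [0.0, 0.04, -0.063, 0, 1], [0.0, 0.07, -0.11, 0, 3], [0.0, 0.1, -0.155, 0, 5], [0.0, 0.13, -0.202, 0, 7], [0.0, 0.16, -0.25, 0, 9], [0.0, 0.19, -0.296, 0, 10.9], [0.0, 0.214, -0.333, 0, 10.9], [0.0, 0.2264, -0.3523, 0, 10.9], [0.0, 0.2264, -0.3523, 0, 10.9]],
  ],
)

```text
time: 5.45
position: [0.5346, 0.0674, 0.3359]
eef_rot: [-3.136, -0.182, 0.008]
force: [-0.0, 0.2, -2.7]
opening: 0.0118
```

```bash
python3 -c "
from mv import *
show();go((.535,.066,.238),.113)"
```

```text
5.45 [0.5346 0.0674 0.3359] yaw 0.1158 F [-0.   0.2 -2.7] open 0.0118
shift [0.0007 0.0015 0.0979] yaw 0.16
```

carry_out(
  plan=[
    [[0.0, 0, 0, 0.04, 0], [0.0, 0, 0, 0.08, 0], [0.0, 0, 0, 0.108, 0], [0.0, 0, 0, 0.108, 0], [0.0, 0, 0, 0.108, 0], [0.0, 0, 0, 0.108, 0]],
  ],
)

```text
time: 6.2
position: [0.5358, 0.0655, 0.232]
eef_rot: [3.136, 0.177, 0.004]
force: [-0.4, 0.0, -2.4]
opening: 0.0119
```

```bash
python3 - <<'E'
from mv import *
show()
s=snap('scene','s2.png');t=snap('top','t2.png')
c=lambda im,x,y,w,h:cv2.resize(im[y:y+h,x:x+w,::-1],None,fx=6,fy=6,interpolation=cv2.INTER_CUBIC)
a=c(s,235,155,115,100);cv2.imwrite('pics/v.png',a)
cv2.imwrite('pics/vt.png',c(t,280,130,120,90))
E
```

```text
6.2 [0.5358 0.0655 0.232 ] yaw 0.1127 F [-0.4  0.  -2.4] open 0.0119
```

View pics/v.png

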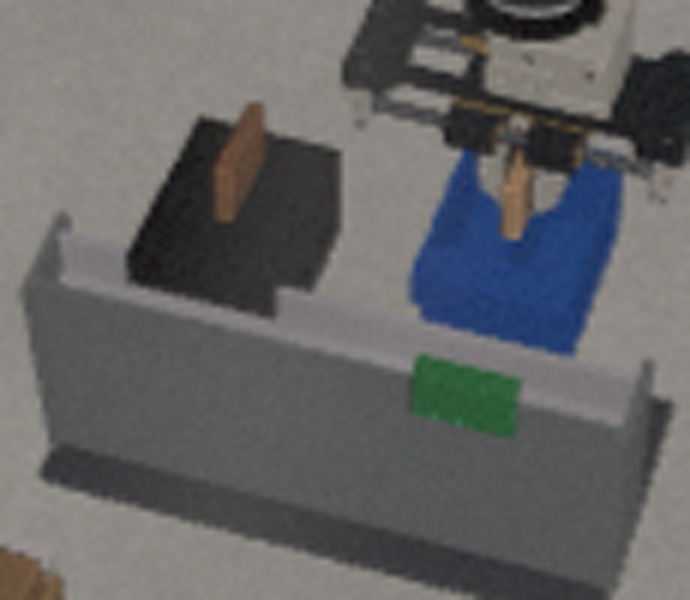

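View pics/vt.png

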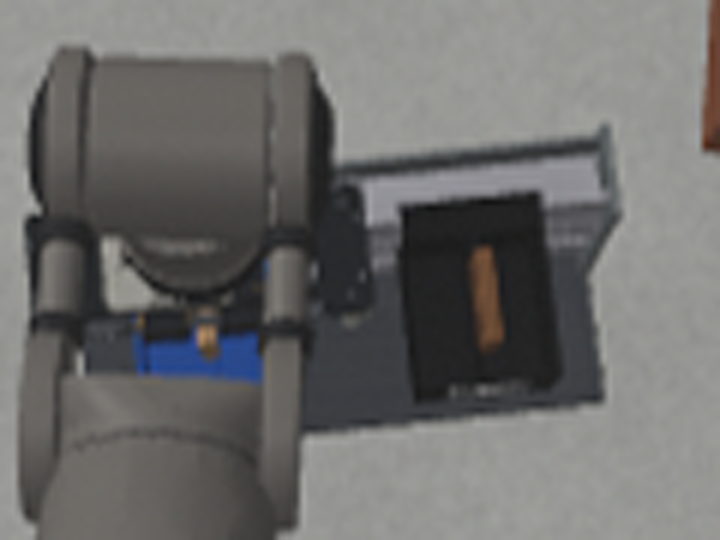

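The blue bin is held level and square above the free place, its fin at scene-crop (515,195), and the black bin is untouched. To fix the rail's exact depth, I'll sample intensity profiles across the rack in the undisturbed pictures.

```bash
python3 - <<'E'
from rk import *
from scipy.ndimage import map_coordinates
q=(.5969,.0725,.113)
for n,f in(('top','t0'),('scene','s0')):
    g=cv2.imread(f'pics/{f}.png')[:,:,::-1].astype(float).mean(2)
    for ys in(np.linspace(-.07,-.03,15),np.linspace(.035,.08,15)):
        print(n,ys[0])
        out=[]
        for x in np.arange(-.03,.056,.003):
            p=proj(n,world(q,[(x,y,.17) for y in ys]))
            out.append((round(x*1000),int(map_coordinates(g,[p[:,1],p[:,0]],order=1).mean())))
        print(out)
E
```

```text
top -0.07
[(-30, 111), (-27, 108), (-24, 97), (-21, 94), (-18, 97), (-15, 94), (-12, 88), (-9, 87), (-6, 109), (-3, 137), (0, 153), (3, 154), (6, 154), (9, 155), (12, 156), (15, 156), (18, 157), (21, 153), (24, 129), (27, 90), (30, 61), (33, 68), (36, 94), (39, 125), (42, 143), (45, 149), (48, 150), (51, 151), (54, 151)]
top 0.035
[(-30, 108), (-27, 99), (-24, 89), (-21, 91), (-18, 93), (-15, 88), (-12, 83), (-9, 89), (-6, 117), (-3, 140), (0, 148), (3, 147), (6, 146), (9, 147), (12, 148), (15, 149), (18, 150), (21, 139), (24, 110), (27, 75), (30, 61), (33, 78), (36, 110), (39, 139), (42, 153), (45, 156), (48, 155), (51, 155), (54, 154)]
scene -0.07
[(-30, 131), (-27, 131), (-24, 131), (-21, 132), (-18, 133), (-15, 133), (-12, 132), (-9, 132), (-6, 132), (-3, 131), (0, 130), (3, 127), (6, 124), (9, 123), (12, 122), (15, 122), (18, 121), (21, 117), (24, 118), (27, 122), (30, 123), (33, 115), (36, 96), (39, 85), (42, 83), (45, 84), (48, 85), (51, 85), (54, 86)]
scene 0.035
[(-30, 134), (-27, 134), (-24, 134), (-21, 135), (-18, 135), (-15, 136), (-12, 136), (-9, 135), (-6, 133), (-3, 130), (0, 126), (3, 120), (6, 118), (9, 117), (12, 117), (15, 117), (18, 118), (21, 119), (24, 123), (27, 126), (30, 124), (33, 110), (36, 93), (39, 85), (42, 85), (45, 85), (48, 84), (51, 84), (54, 85)]
```

```bash
python3 - <<'E'
from fit import *
from mv import show,go
q=(.5348,.0654,.1127); z=.1535
for P in[(.07,-.045,z+.07),(.07,.045,z+.046),(.05,.045,z),(.03,.006,z+.115),(.03,0,z+.07)]:
    print(P,np.round((proj('scene',world(q,[P]))[0]-(235,155)+.5)*6))
go((.5383,.0655,.205),.118)
E
```

```text
(0.07, -0.045, 0.2235) [407. 274.]
(0.07, 0.045, 0.1995) [562. 341.]
(0.05, 0.045, 0.1535) [569. 362.]
(0.03, 0.006, 0.2685) [519. 192.]
(0.03, 0, 0.2235) [507. 240.]
shift [0.0026 0.0005 0.0267] yaw -0.29
```

The predicted held-bin corners agree with the picture to about a pixel. I'll correct +2.5 mm and lower with force checks.

carry_out(
  plan=[
    [[0.0, 0.0026, 0.0005, 0.0, -0.3], [0.0, 0.0026, 0.0005, 0.012, -0.3], [0.0, 0.0026, 0.0005, 0.022, -0.3], [0.0, 0.0026, 0.0005, 0.03, -0.3], [0.0, 0.0026, 0.0005, 0.034, -0.3], [0.0, 0.0026, 0.0005, 0.034, -0.3]],
  ],
)

```text
time: 7.05
position: [0.5377, 0.0656, 0.1964]
eef_rot: [3.136, 0.186, -0.001]
force: [-0.2, 0.6, -2.7]
opening: 0.0119
```

carry_out(
  plan=[
    [[0.0, 0, 0, 0.004, 0], [0.0, 0, 0, 0.008, 0], [0.0, 0, 0, 0.011, 0], [0.0, 0, 0, 0.011, 0]],
  ],
)

```text
time: 7.55
position: [0.5377, 0.0656, 0.1854]
eef_rot: [3.136, 0.186, -0.001]
force: [0.4, 0.3, -2.5]
opening: 0.0115
```

carry_out(
  plan=[
    [[0.0, 0, 0, 0.002, 0], [0.0, 0, 0, 0.003, 0], [0.0, 0, 0, 0.004, 0], [0.0, 0, 0, 0.004, 0]],
  ],
)

```text
time: 8.05
position: [0.5379, 0.0656, 0.1819]
eef_rot: [3.136, 0.186, 0.001]
force: [-0.5, -0.2, -1.2]
opening: 0.0116
```

carry_out(
  plan=[
    [[0.0, 0, 0, 0.001, 0], [0.0, 0, 0, 0.002, 0], [0.0, 0, 0, 0.002, 0]],
  ],
)

```text
time: 8.43
position: [0.5377, 0.0655, 0.1812]
eef_rot: [3.136, 0.186, 0.002]
force: [-6.2, -0.5, 8.9]
opening: 0.012
```

```bash
python3 - <<'E'
from mv import *
show()
s=snap('scene','s3.png')
cv2.imwrite('pics/w.png',cv2.resize(s[155:255,235:350,::-1],None,fx=6,fy=6,interpolation=cv2.INTER_CUBIC))
E
```

```text
8.43 [0.5377 0.0655 0.1812] yaw 0.1183 F [-6.2 -0.5  8.9] open 0.012
```

View pics/w.png

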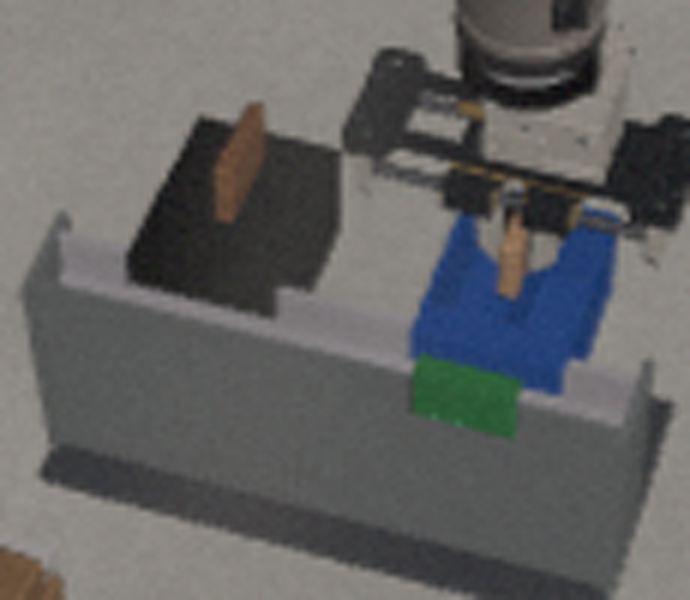

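The blue lip is in the pocket behind the rail, level with the black bin's flange: its rear edge runs from (412,355) to (560,390). The −6 N in x suggests the rear wall is pressing on the bearing strip, so I'll ease back slightly.

carry_out(
  plan=[
    [[0.0, -0.001, 0, 0, 0], [0.0, -0.0025, 0, 0, 0], [0.0, -0.0025, 0, 0, 0]],
  ],
)

```text
time: 8.85
position: [0.537, 0.0654, 0.1809]
eef_rot: [3.136, 0.185, 0.008]
force: [3.9, 1.1, 5.0]
opening: 0.0116
```

Force is now small and mostly friction against the rail. Next: release.

carry_out(
  plan=[
    [[0.0, 0.001, 0, -0.001, 0], [0.0, 0.001, 0, -0.001, 0], [0.02, 0.001, 0, -0.001, 0], [0.03, 0.001, 0, -0.001, 0], [0.04, 0.001, 0, -0.001, 0], [0.04, 0.001, 0, -0.001, 0], [0.04, 0.001, 0, -0.001, 0], [0.04, 0.001, 0, -0.001, 0]],
  ],
)

```text
time: 9.85
position: [0.5363, 0.0654, 0.1807]
eef_rot: [3.136, 0.186, -0.0]
force: [0.2, -0.4, 0.5]
opening: 0.0403
```

carry_out(
  plan=[
    [[0.04, 0, 0, -0.01, 0], [0.04, 0, 0, -0.03, 0], [0.04, 0, 0, -0.06, 0], [0.04, 0, 0, -0.1, 0], [0.04, -0.02, -0.04, -0.14, 0], [0.04, -0.05, -0.09, -0.15, 0], [0.04, -0.07, -0.14, -0.15, 0], [0.04, -0.09, -0.19, -0.15, 0], [0.04, -0.1, -0.22, -0.15, 0], [0.04, -0.1, -0.22, -0.15, 0]],
  ],
)

```text
time: 11.1
position: [0.41, 0.2737, 0.3315]
eef_rot: [-3.135, -0.191, -0.002]
force: [0.7, -1.3, 0.0]
opening: 0.04
```

```bash
python3 - <<'E'
from mv import *
show()
s=snap('scene','s4.png');t=snap('top','t4.png')
c=lambda im,x,y,w,h:cv2.resize(im[y:y+h,x:x+w,::-1],None,fx=4,fy=4,interpolation=cv2.INTER_CUBIC)
cv2.imwrite('pics/x.png',np.hstack([c(s,240,165,100,100),c(t,285,130,100,100)]))
E
```

```text
11.1 [0.41   0.2737 0.3315] yaw 0.1218 F [ 0.7 -1.3  0. ] open 0.04
```

View pics/x.png

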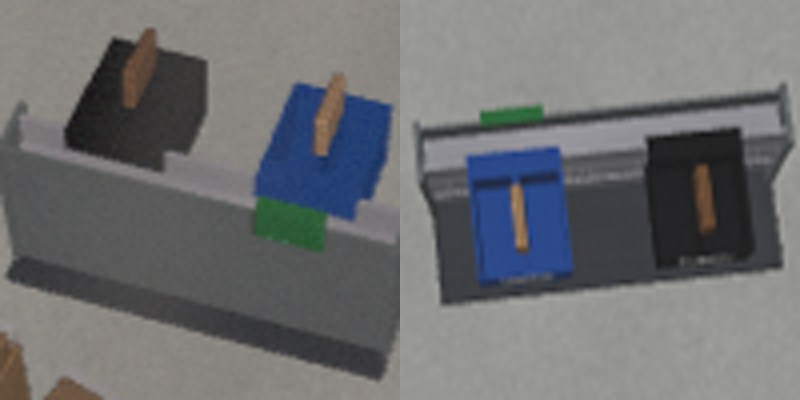

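The blue bin hangs free: its rear flange edge, from (468,155) to (562,148) in the top crop, lines up with the black bin's, from (648,137) to (740,129). It is also square to the rail and in front of the tag. Handing in.

```bash
python3 - <<'E'
from mv import *
t0=cv2.imread('pics/t4.png').astype(int)[130:230,285:385]
for i in range(3): t=imaging.snapshot('top')
print(abs(t[130:230,285:385,::-1].astype(int)-t0).max());show()
print(order.hand_in())
E
```

```text
4
11.35 [0.4116 0.2712 0.3308] yaw 0.1166 F [ 0.3 -0.7 -0.1] open 0.04
the job is handed in; nothing more can be done
None
```

The blue bin is back on the top rail at the green tag, hanging by its rear lip and released. I handed the job in at about 11.4 s; no verdict was given.

- **How it went:** I gripped the bin by its handle fin, carried it over the black bin, and lowered it behind the rail. The flange met the rail within about 1 mm of the expected height. After letting go, I moved the gripper well clear.
- **Last checks:** Both cameras show the blue bin level and square. Its flange lines up with the black bin's, and the black bin looks unmoved. Pictures 0.25 s apart showed no movement of the bin. I did not check the bowls and scoop again at the end, but nothing went low near them.
- **Disagreements:** My first rack fit was off by 1–2 pixels in tag height and rack angle. I settled the rail's position with a joint fit and brightness profiles across the rail. The sideways force reached about 6 N while seating the bin, so I eased back 1–2 mm before releasing.

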